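# Pair the lower dental models with their uppers in the case pans

### The job

Each of the three case pans holds an upper dental model. Complete the cases: take the lower model of the same kind from the bench (adult full arch, child's full arch, one-sided) and stand it, teeth up, in the middle of the empty half of that pan with its front-to-back line along the length of the pan, like the upper (either way round will do); set the models down without dropping them. Leave the uppers and the toothless model where they are.

Things in the scene. Friction and masses are not known exactly. Their poses are not given: they have to be found in the camera images.
- pan_adult: Dark grey open plastic case pan, fixed, 200 (x) by 140 (y) by 38 mm high outside, walls and floor 3 mm thick; all three pans are alike. Origin: centre of its underside; x runs along its length, z up. The half towards its +x end holds the adult full upper model; the half towards its -x end (the end nearer the robot) is empty, and the middle of that empty half lies 47 mm from the origin along -x, its floor 3 mm above the bench.
- pan_child: Dark grey open plastic case pan, fixed, 200 (x) by 140 (y) by 38 mm high outside, walls and floor 3 mm thick; all three pans are alike. Origin: centre of its underside; x runs along its length, z up. The half towards its +x end holds the child's full upper model; the half towards its -x end (the end nearer the robot) is empty, and the middle of that empty half lies 47 mm from the origin along -x, its floor 3 mm above the bench.
- pan_side: Dark grey open plastic case pan, fixed, 200 (x) by 140 (y) by 38 mm high outside, walls and floor 3 mm thick; all three pans are alike. Origin: centre of its underside; x runs along its length, z up. The half towards its +x end holds the one-sided upper model; the half towards its -x end (the end nearer the robot) is empty, and the middle of that empty half lies 47 mm from the origin along -x, its floor 3 mm above the bench.
- upper_adult_c (a point): Full-arch adult upper model: 14 teeth round a filled-in palate, front trimmed to a point, 62 wide (y), about 57 long (x), 32 mm high; stands loose in its pan. Buff dental stone, rigid. Point: centre of the model, half-way up; x to the front (the incisors), y across, z up (teeth up).
- upper_child_c (a point): Full-arch child's upper model: the same but plainly smaller, 10 teeth, 48 wide, about 43 long, 32 mm high; stands loose in its pan. Buff dental stone, rigid. Point: centre of the model, half-way up; x to the front (the incisors), y across, z up (teeth up).
- upper_side_c (a point): One-sided upper model: a straight block with a single row of seven teeth, 28 wide (y), 58 long (x), 32 mm high; stands loose in its pan. Buff dental stone, rigid. Point: centre of the model, half-way up; x to the front (the incisors), y across, z up (teeth up).
- lower_adult_c (a point): Full-arch adult lower model, loose on the bench: a horseshoe open at the back (no palate), 14 teeth, 62 wide (y), 56 long (x), 32 mm high, about 110 g. Its outer sides are flat, upright and parallel from the heels (-x end) to 3 mm behind the centre, the front is round; the base is 15 mm high and the teeth stand inside its outline; grip it across y. Buff dental stone, rigid. Point: centre of the model, half-way up; x to the front (the incisors), y across, z up (teeth up).
- lower_child_c (a point): Full-arch child's lower model, loose on the bench: the same horseshoe but smaller, 10 teeth, 48 wide (y), 42 long (x), 32 mm high, about 65 g, sides flat from the heels to 3 mm behind the centre, base 15 mm high; grip it across y. Buff dental stone, rigid. Point: centre of the model, half-way up; x to the front (the incisors), y across, z up (teeth up).
- lower_side_c (a point): One-sided lower model, loose on the bench: a straight block with a single row of seven teeth, 28 wide (y), 58 long (x), 32 mm high, about 75 g, base 15 mm high; grip it across y. Buff dental stone, rigid. Point: centre of the model, half-way up; x to the front (the incisors), y across, z up (teeth up).
- toothless_c (a point): Toothless full upper model, loose on the bench: a smooth rounded ridge round a filled-in palate, no teeth, 62 wide, about 57 long, 23 mm high. It belongs to no pan here. Buff dental stone, rigid. Point: centre of the model, half-way up; x to the front, y across, z up.
Things that resemble listed ones, but are neither listed nor needed, are in the scene too. What is shaped like the part that bears lower_child_c but black or purple is not meant.

How it is judged (in metres and radians):
At the end, for the whole second after the job is handed in: Each lower model stands released and at rest, teeth up (0.1 rad), flat on the floor of the pan with the upper of its kind, its centre within 15 mm along and across the pan of the middle of the empty half, its length in line with the pan within 15 degrees (0.26 rad), either way round (x of lower_adult_c in the frame of pan_adult between -0.062 and -0.032 m and y of lower_adult_c in the frame of pan_adult between -0.015 and 0.015 m and z of lower_adult_c in the frame of pan_adult below 0.024 m and angle between each of lower_adult_c, lower_child_c, lower_side_c's own z axis and vertical below 0.1 rad and angle between the x axis of lower_adult_c and the x axis of pan_adult, either way round below 0.26 rad and linear speed of each of lower_adult, lower_child, lower_side below 0.02 m/s and x of lower_child_c in the frame of pan_child between -0.062 and -0.032 m and y of lower_child_c in the frame of pan_child between -0.015 and 0.015 m and z of lower_child_c in the frame of pan_child below 0.024 m and angle between the x axis of lower_child_c and the x axis of pan_child, either way round below 0.26 rad and x of lower_side_c in the frame of pan_side between -0.062 and -0.032 m and y of lower_side_c in the frame of pan_side between -0.015 and 0.015 m and z of lower_side_c in the frame of pan_side below 0.024 m and angle between the x axis of lower_side_c and the x axis of pan_side, either way round below 0.26 rad); the robot touches nothing.
It fails at once if a lower model is let go of more than 2 cm above where it would rest, dropped or thrown ((height (world z) of lower_adult_c above 0.04 m and contact force between lower_adult and the fingers below 0.05 N) or (height (world z) of lower_child_c above 0.04 m and contact force between lower_child and the fingers below 0.05 N) or (height (world z) of lower_side_c above 0.04 m and contact force between lower_side and the fingers below 0.05 N)).
It fails at once if an upper model is shoved more than 12 mm or tipped (distance of any of upper_adult_c, upper_child_c, upper_side_c from where it was at the start of the episode above 0.012 m or angle between any of upper_adult_c, upper_child_c, upper_side_c's own z axis and vertical above 0.3 rad).
It fails at once if the toothless model is moved more than 12 mm (distance of toothless_c from where it was at the start of the episode above 0.012 m).
It also fails if it takes over 77 s, if anything falls off the work surface, if the arm or the gripper's body presses on something with over 40 N, if the wrist force passes 120 N, or if a joint passes its speed limit or range.

### The arm

A 6-joint arm with a two-finger parallel gripper is mounted at the origin on the work surface. World frame = base frame: x ahead of the robot, y to its left, z up, the work surface at z = 0. Lengths are in m, angles in degrees, forces in N, time in s.
With the tool pointing down it reaches from about 0.35 to 0.875 m from the base axis. Payload 4.2 kg.
Tool frame: the origin (TCP) lies on the centre line of the jaws, within the pads' length; the fingertips stand 19 mm ahead of it and the grasp point (between the pads) is the TCP; x points along the fingers, y is the direction in which the jaws open and shut, and the axes are right-handed (so a half turn about x gives the same grasp; the last joint's range is limited). The gripper opens to 87 mm and grips with 3 to 60 N. Pads are 19 mm wide; open, the fingers measure 117 mm over their backs; the gripper's body (75 mm by 190 mm) begins 51 mm behind the grasp point.
Start: joints at [-59.209, 22.042, 0.453, 0, -68.411, -14.817], TCP at [0.172, -0.601, 0.242] pointing down, gripper open.
Joint ranges: [-179.83, 179.83], [-69.29, 118.12], [-61.27, 80.66], [-181.25, 117.63], [-171.15, -9.14], [-177.46, 177.46]. Speed limits (degrees/s): [159.86, 159.86, 180, 180, 180, 180].

### API

Orientations are given as a 3x3 rotation matrix whose columns are the frame's x, y, z axes.
In Python, from station import * gives the robot as it stands.
- The arm moves only by the shell command python3 -m creep 'ROWS'. ROWS is JSON, a list of rows, each a list of 5 numbers: the opening, from 0 (shut) to 1 (fully open), then the shift along the world's x, y, z in mm, then the turn about the world's z in rad. In form: [[jaw, x, y, z, turn], ...]. A call has exactly 8 rows; each row is the pose to reach, as a shift and turn from the pose measured when the call began; what a row does not reach only later rows make up. A row lasts 1/10 s, in which the tool goes at most 50 mm and 8.59 degrees, less where a joint would pass 70% of its speed; a pose out of reach is approached as far as the arm can. A call with a gripper value outside its range is refused whole. The fingers move at their own pace and stop on an object; the grip force is fixed at half the most. Time passes only in rows, so rows that repeat a pose let the fingers close, or fill a call up. It gives the time, the measured TCP pose, the force and the opening at its end, in the units of the state.
- sense(): the state, without advancing time (a new reading comes with each control period).
- capture(name): name is "scene" or "top"; returns a dict with "image" (480x640x3 uint8, blue, green, red), "z_map" (480x640 float32, m along the optical axis (not along the pixel's ray), 0 where there is no reading), "mtx" (3x3 intrinsics, pixels), "k1" (the pictures are not rectified: a ray, as slopes to the right and down, at radius r is drawn at 1 + k1 r^2 times it, then the intrinsics apply), "eye" and "attitude" of the camera in the world. Camera axes: x right, y up, looking along -z (the intrinsics and any distortion apply to the point x, -y, -z); pixel columns grow to the right and rows downward; lengths in m; the calibration is good to about 2 mm. A picture is of the moment at which its call begins.
- finish_job(): hands the job in, once; it reports no verdict.
Trained networks look in a picture, given as the dict that the camera call returned (one of the last four; its "shot" number tells which), for a name from the list of things; names that differ only in an ending like _2 or _b are one class to them, and where a whole thing is asked for, a point or a joint stands for the part that bears it (a point fixed in the world has none). Each returns a list of dicts, best first, with "confidence" (0 to 1); they miss things now and then, are a little off and sometimes report something else, mostly with a low value. They report only what shows in the picture. A call takes as long as a camera call. They do not tell look-alikes from the thing itself.
- look_for(picture, thing): "box" ([left, top, right, bottom] in pixels, round what is visible of it).
- mark_of(picture, thing): "centre" ([column, row] in pixels: a listed point, or the origin of a listed thing).
The state is a dict: "time_s": time; "joints": joint angles; "joint_velocities": joint speeds; "effort": joint torques, N m; "tcp_pos": TCP position; "ee_rot": TCP orientation; "wrist_force": force on the tool from outside, world axes, zero at the start; "moment": the same for the moment, N m; "gripper_width": opening from 0.0 (shut) to 1.0 (fully open).
Only numpy, scipy, OpenCV 4.12 (cv2) and the standard library are available. Lean on these libraries where they do the work, as an engineer would, in place of code of your own. Each camera call takes 0.05 s, during which the arm holds its last target.

## Working session

There is one attempt and no reset: what is moved stays moved. The work goes in short steps, Python scripts to look and compute and a shell command to move; the robot and the scene stay as the last step left them, time stands still between calls to the robot, and variables do not carry over. Pictures are saved under pics/ and viewed, and the job is handed in when it is done.

```bash
mkdir -p pics; ls; cat > h.py <<'E'
from station import *
import numpy as np, cv2, json
def xyz(p,u,v,z=None):
    """pixel -> world; uses depth map median unless plane z given"""
    K=p["mtx"];R=np.array(p["attitude"]);e=np.array(p["eye"])
    a=np.array([(u-K[0][2])/K[0][0],(v-K[1][2])/K[1][1]])
    s=a.copy()
    for _ in range(30): s=a/(1+p["k1"]*(s@s))
    d=R@np.array([s[0],-s[1],-1.0])
    if z is None:
        w=p["z_map"][int(v)-1:int(v)+2,int(u)-1:int(u)+2]; w=w[w>0]
        if not len(w): return None
        return e+d*np.median(w)
    return e+d*((z-e[2])/d[2])
def cloud(p):
    K=np.array(p["mtx"]);R=np.array(p["attitude"]);e=np.array(p["eye"])
    v,u=np.mgrid[0:480,0:640]
    pts=np.stack([u.ravel(),v.ravel()],1).astype(float)
    a=(pts-[K[0,2],K[1,2]])/[K[0,0],K[1,1]]
    s=a.copy()
    for _ in range(30): s=a/(1+p["k1"]*(s**2).sum(1,keepdims=True))
    z=p["z_map"].ravel()[:,None]
    c=np.hstack([s[:,:1],-s[:,1:],-np.ones((len(s),1))])*z
    w=c@R.T+e
    w[z[:,0]<=0]=np.nan
    return w.reshape(480,640,3)
E
python3 - <<'E'
from h import *
import pickle
for n in ("scene","top"):
    p=capture(n); cv2.imwrite(f"pics/{n}0.png",p["image"]); pickle.dump(p,open(n+"0.pkl","wb"))
    print(n,p["eye"],np.round(p["attitude"],3).tolist(),p["mtx"],p["k1"])
    for t in ["pan_adult","pan_child","pan_side","upper_adult_c","upper_child_c","upper_side_c","lower_adult_c","lower_child_c","lower_side_c","toothless_c"]:
        for r in mark_of(p,t)[:5]:
            u,v=r["centre"]; w=xyz(p,u,v,0 if 'pan' in t else .016)
            print(t,round(r["confidence"],2),np.round([u,v]),np.round(w,3))
print(sense())
E
```

```text
pics
scene [ 1.18139273 -0.02138234  0.71713557] [[0.035, -0.698, 0.715], [0.999, 0.033, -0.016], [-0.012, 0.715, 0.699]] [[563.35064952   0.         326.05643642]
 [  0.         563.35064952 234.91847808]
 [  0.           0.           1.        ]] -0.14185424483176878
pan_adult 0.65 [209. 343.] [ 0.678 -0.193  0.   ]
pan_child 0.87 [456. 316.] [0.642 0.196 0.   ]
pan_side 0.91 [340. 338.] [0.675 0.009 0.   ]
upper_adult_c 0.6 [212. 364.] [ 0.727 -0.18   0.016]
upper_child_c 0.94 [477. 332.] [0.686 0.218 0.016]
upper_side_c 0.57 [340. 356.] [0.719 0.006 0.016]
lower_adult_c 0.8 [176. 230.] [ 0.438 -0.277  0.016]
lower_child_c 0.97 [303. 197.] [ 0.358 -0.045  0.016]
lower_child_c 0.9 [236. 222.] [ 0.423 -0.17   0.016]
lower_child_c 0.84 [288. 228.] [ 0.445 -0.073  0.016]
lower_child_c 0.65 [236. 190.] [ 0.331 -0.176  0.016]
lower_side_c 0.57 [486. 227.] [0.458 0.287 0.016]
toothless_c 0.92 [377. 224.] [0.44  0.088 0.016]
top [ 0.37242545 -0.00632775  0.97674645] [[-0.02, 0.985, -0.171], [-1.0, -0.022, -0.012], [-0.015, 0.17, 0.985]] [[503.85887435   0.         319.85208978]
 [  0.    
[... 905 characters left out ...]
1e-03,
       -6.84113716e+01, -1.48176136e+01]), 'joint_velocities': array([-0.00630974, -0.00200399,  0.11361131,  0.02511147, -0.04110263,
       -0.08527355]), 'effort': array([-2.53140106e-04, -3.90481603e+01,  1.87623829e+01,  4.22443673e+00,
        1.55741925e-02, -2.08570748e-05]), 'tcp_pos': array([ 0.17201828, -0.60083876,  0.24154744]), 'ee_rot': array([[ 2.94400673e-05, -2.75156848e-01,  9.61399349e-01],
       [ 1.68551869e-05,  9.61399349e-01,  2.75156848e-01],
       [-9.99999999e-01,  8.10392961e-06,  3.29414816e-05]]), 'wrist_force': array([ 1.0553664 , -0.03760601, -0.1289393 ]), 'moment': array([-0.00285783,  0.0236258 , -0.02658935]), 'gripper_width': 1.0004030676759854}
```

View pics/scene0.png

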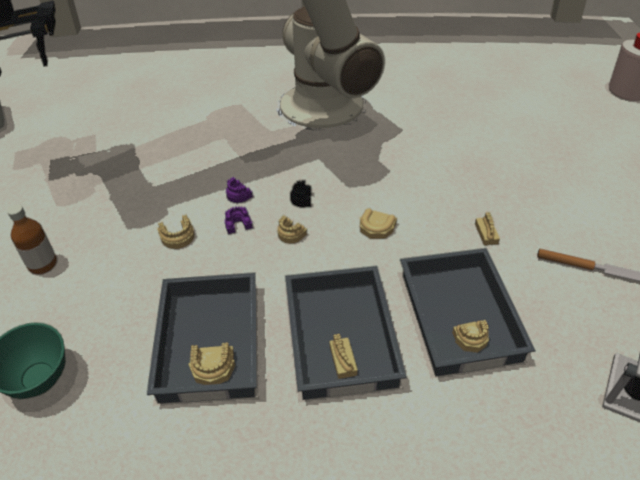

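View pics/top0.png

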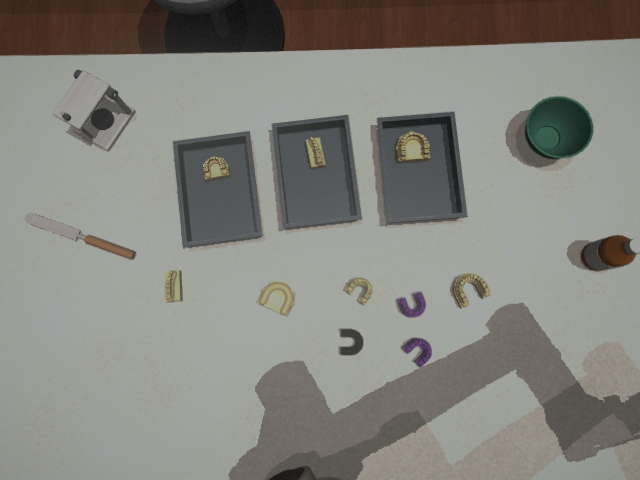

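```bash
python3 - <<'E'
import cv2
a=cv2.imread("pics/top0.png")
cv2.imwrite("pics/top_bench.png",cv2.resize(a[250:370,140:500],(792,264),interpolation=cv2.INTER_CUBIC))
a=cv2.imread("pics/scene0.png")
cv2.imwrite("pics/sc_bench.png",cv2.resize(a[170:270,150:430],(784,280),interpolation=cv2.INTER_CUBIC))
E
```

```text
(no output)
```

View pics/top_bench.png

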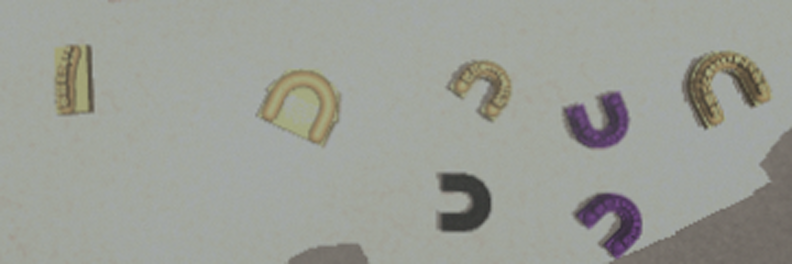

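View pics/sc_bench.png

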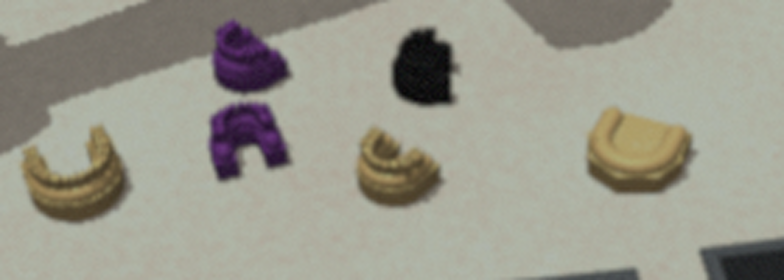

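The top picture shows pans for adult (418,169), side (315,175) and child (217,190). On the bench are the adult lower (470,288), the side lower (173,285) and the toothless model (277,297). Four things look like the child's lower: buff (359,289), purple (412,304), purple (420,350) and black (350,342). Only the buff one fits, since black and purple are ruled out. Next I measure the poses.

```bash
cat > meas.py <<'E'
from h import *
def rects(p,c,rad,zlo,zhi,W=None):
    w=(W if W is not None else cloud(p)).reshape(-1,3)
    m=(np.hypot(w[:,0]-c[0],w[:,1]-c[1])<rad)&(w[:,2]>zlo)&(w[:,2]<zhi)
    q=w[m]
    return q
def rep(q):
    r=cv2.minAreaRect((q[:,:2]*1000).astype(np.float32)); return [np.round(x,1) for x in r],len(q)
E
python3 - <<'E'
from meas import *
import pickle
P={n:pickle.load(open(n+"0.pkl","rb")) for n in("scene","top")}
C={"adult":(.447,-.277),"child":(.446,-.07),"side":(.462,.29),"tooth":(.435,.09)}
for n,p in P.items():
    W=cloud(p); 
    for k,c in C.items():
        # bench level locally
        w=W.reshape(-1,3); d=np.hypot(w[:,0]-c[0],w[:,1]-c[1]); b=w[(d<.08)&(d>.05)][:,2]
        q=rects(p,c,.05,.006,.04,W); print(n,k,rep(q),"bench",np.round(np.nanmedian(b),4),"std",np.round(np.nanstd(b),4),"zmax",np.round(np.percentile(q[:,2],98),4))
    for k,c in {"adult":(.682,-.194),"child":(.643,.197),"side":(.677,.011)}.items():
        w=W.reshape(-1,3); m=(np.hypot(w[:,0]-c[0],w[:,1]-c[1])<.14)&(w[:,2]>.034)&(w[:,2]<.044)
        # keep this pan: rim, within box
        q=w[m]; q=q[np.abs(q[:,1]-c[1])<.095]
        print(n,"pan",k,rep(q))
E
```

```text
scene adult ([array([ 444. , -275.2]), array([57.9, 62.6]), np.float64(25.2)], 663) bench 0.0005 std 0.0013 zmax 0.0345
scene child ([array([448.9, -67.5]), array([50.9, 44.8]), np.float64(54.7)], 536) bench 0.0009 std 0.003 zmax 0.0347
scene side ([array([460.4, 288.6]), array([61.9, 29.4]), np.float64(4.6)], 467) bench 0.0002 std 0.0039 zmax 0.0335
scene tooth ([array([437.8,  85.8]), array([66.1, 65.4]), np.float64(65.8)], 792) bench 0.0008 std 0.0013 zmax 0.0251
scene pan adult ([array([ 677.1, -193.9]), array([215.1, 152.3]), np.float64(2.9)], 2882)
scene pan child ([array([643.6, 202.2]), array([216.1, 155.1]), np.float64(6.8)], 2603)
scene pan side ([array([673.9,  10.3]), array([216. , 152.2]), np.float64(5.5)], 2752)
top adult ([array([ 444.2, -274.9]), array([57.3, 60.1]), np.float64(23.8)], 671) bench 0.0001 std 0.0017 zmax 0.0348
top child ([array([448.1, -70. ]), array([47.5, 41.8]), np.float64(51.4)], 376) bench 0.0002 std 0.003 zmax 0.0353
top side ([array([460.5, 288.4]), array([59.9, 29.5]), np.float64(3.8)], 501) bench -0.0001 std 0.0028 zmax 0.0345
top tooth ([array([443.2,  82.1]), array([69.6, 71.4]), np.float64(63.9)], 886) bench 0.0001 std 0.0018 zmax 0.0255
top pan adult ([array([ 679.2, -193.1]), array([212.8, 154.1]), np.float64(3.2)], 1915)
top pan child ([array([645.8, 202.4]), array([212.5, 152.2]), np.float64(6.6)], 1835)
top pan side ([array([676.4,  10.8]), array([213.2, 152.1]), np.float64(5.5)], 1771)
```

Both views agree to about 2 mm, and the sizes fit. Here are the resulting poses:

| Model | Model centre (mm) | Yaw | Target in pan (mm) | Target yaw |
|---|---|---|---|---|
| Adult lower | (444, -275) | +24.5° | (631, -196) | 3.0° |
| Child's lower | (448.5, -69) | about -37° | (598, 197) | 6.7° |
| Side lower | (460.5, 288.5) | 4.2° | (628, 6) | 5.5° |

I'm starting with the adult. The grasp point goes 12 mm behind the centre, at (433, -280).

```bash
python3 -m creep '[[1,33,40,0,0.02],[1,65,80,-10,0.04],[1,98,120,-20,0.06],[1,130,160,-40,0.08],[1,163,200,-60,0.1],[1,196,240,-80,0.12],[1,228,280,-100,0.14],[1,261,321,-110,0.148]]'
cat > go.py <<'E'
from h import *
import sys
# usage: go.py x y z jawdeg  -> remaining shift
x,y,z,a=map(float,sys.argv[1:5]); s=sense(); t=s["tcp_pos"]*1000; R=s["ee_rot"]
j=np.degrees(np.arctan2(R[1,1],R[0,1])); d=(a-j+90)%180-90
print("tcp",np.round(t,1),"jaw",round(j,1),"shift",np.round(np.array([x,y,z])-t,1),"turn",round(np.radians(d),3),"t",s["time_s"],"g",round(s["gripper_width"],3),"q",np.round(s["joints"]),"F",np.round(s["wrist_force"],1))
E
python3 go.py 433 -280 21 114.5
```

```text
time_s: 1.9
tcp_pos: [0.4147, -0.3016, 0.1384]
ee_rot: [[-0.001, -0.414, 0.91], [0.0, 0.91, 0.414], [-1.0, 0.0, -0.0]]
wrist_force: [0.8, -0.6, -0.3]
gripper_width: 0.996
tcp [ 414.7 -301.6  138.4] jaw 114.5 shift [  18.3   21.6 -117.4] turn 0.001 t 1.9 g 0.996 q [-18.  17. -23.  -0. -49. -48.] F [ 0.8 -0.6 -0.3]
```

```bash
python3 -m creep '[[1,18,22,-10,0],[1,18,22,-30,0],[1,18,22,-50,0],[1,18,22,-70,0],[1,18,22,-80,0],[1,18,22,-88,0],[1,18,22,-90,0],[1,18,22,-90,0]]'
python3 go.py 433 -280 21 114.5
python3 - <<'E'
from h import *
p=capture("scene"); cv2.imwrite("pics/a1.png",cv2.resize(p["image"][120:320,60:360],(750,500),interpolation=cv2.INTER_CUBIC))
E
```

```text
time_s: 2.7
tcp_pos: [0.4329, -0.2799, 0.0487]
ee_rot: [[-0.0, -0.414, 0.91], [-0.0, 0.91, 0.414], [-1.0, 0.0, -0.0]]
wrist_force: [0.2, -0.5, 0.2]
gripper_width: 1.001
tcp [ 432.9 -279.9   48.7] jaw 114.5 shift [  0.1  -0.1 -27.7] turn 0.001 t 2.7 g 1.001 q [-15.  25. -28.   0. -37. -51.] F [ 0.2 -0.5  0.2]
```

View pics/a1.png

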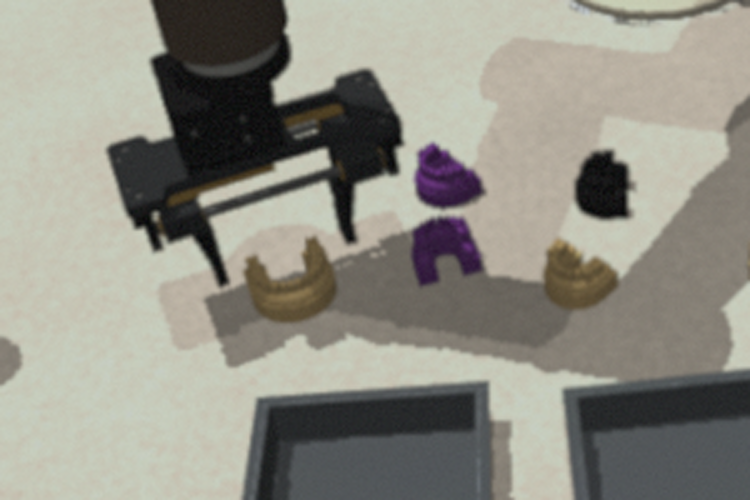

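The fingers straddle the adult horseshoe at its heel half: tips at crop (222,280) and (350,240), model at (290,285). Descend and close.

```bash
python3 -m creep '[[1,0,0,-10,0],[1,0,0,-20,0],[1,0,0,-27.5,0],[1,0,0,-27.5,0],[0.5,0,0,-27.5,0],[0.3,0,0,-27.5,0],[0.3,0,0,-27.5,0],[0.3,0,0,-27.5,0]]'
python3 -m creep '[[0.3,0,0,0,0],[0.3,0,0,0,0],[0.3,0,0,8,0],[0.3,0,0,20,0],[0.3,0,0,40,0],[0.3,0,0,60,0],[0.3,0,0,80,0],[0.3,0,0,80,0]]'
python3 - <<'E'
from h import *
p=capture("scene"); cv2.imwrite("pics/a2.png",cv2.resize(p["image"][120:320,60:360],(750,500),interpolation=cv2.INTER_CUBIC))
E
python3 go.py 433 -280 21 114.5
```

```text
time_s: 3.55
tcp_pos: [0.4333, -0.28, 0.0218]
ee_rot: [[0.001, -0.414, 0.91], [-0.0, 0.91, 0.414], [-1.0, -0.001, 0.001]]
wrist_force: [0.3, -0.2, -0.3]
gripper_width: 0.725
time_s: 4.35
tcp_pos: [0.4354, -0.2807, 0.1055]
ee_rot: [[0.009, -0.415, 0.91], [-0.003, 0.91, 0.415], [-1.0, -0.006, 0.007]]
wrist_force: [-0.0, -0.3, -1.2]
gripper_width: 0.708
tcp [ 434.2 -280.2  103.7] jaw 114.5 shift [ -1.2   0.2 -82.7] turn 0.001 t 4.4 g 0.708 q [-15.  20. -25.   0. -44. -51.] F [ 0.  -0.6 -1.8]
```

View pics/a2.png

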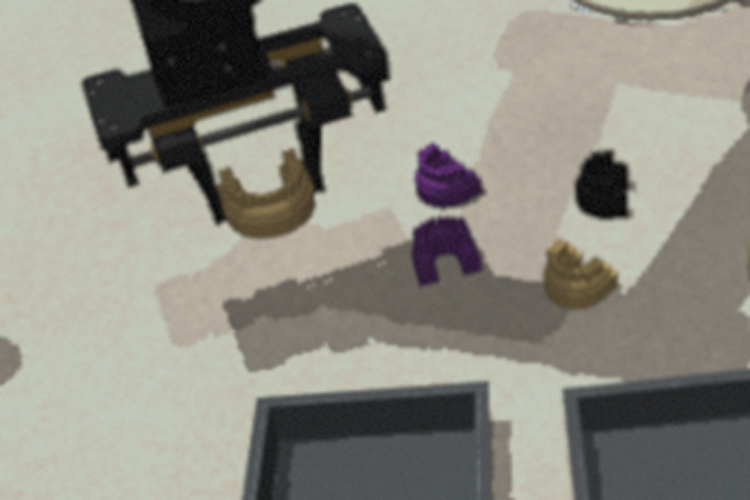

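The adult lower is held level (crop (265,205)) at a width of 61.6 mm. I'm carrying it to the pan with the TCP at (619, -197) and the jaw at 93°.

```bash
python3 -m creep '[[0.3,25,10,0,-0.07],[0.3,55,25,0,-0.14],[0.3,85,40,0,-0.21],[0.3,115,55,0,-0.28],[0.3,145,70,0,-0.35],[0.3,170,78,0,-0.374],[0.3,185,83.5,0,-0.374],[0.3,185,83.5,0,-0.374]]'
python3 go.py 619.3 -196.6 25 93.05
```

```text
time_s: 5.2
tcp_pos: [0.6204, -0.1957, 0.1019]
ee_rot: [[0.003, -0.055, 0.999], [-0.003, 0.999, 0.055], [-1.0, -0.003, 0.003]]
wrist_force: [0.1, 0.9, -1.0]
gripper_width: 0.711
tcp [ 620.4 -195.7  101.9] jaw 93.1 shift [ -1.1  -0.9 -76.9] turn -0.001 t 5.2 g 0.711 q [ -3.  31.  -6.   0. -53. -84.] F [ 0.1  0.9 -1. ]
```

```bash
python3 -m creep '[[0.3,-1,-1,-15,0],[0.3,-1,-1,-35,0],[0.3,-1,-1,-52,0],[0.3,-1,-1,-62,0],[0.3,-1,-1,-68,0],[0.3,-1,-1,-72,0],[0.3,-1,-1,-74,0],[0.3,-1,-1,-74,0]]'
python3 go.py 619.3 -196.6 25 93.05
python3 - <<'E'
from h import *
p=capture("scene"); cv2.imwrite("pics/a3.png",cv2.resize(p["image"][220:420,100:400],(750,500),interpolation=cv2.INTER_CUBIC))
E
```

```text
time_s: 6.0
tcp_pos: [0.6195, -0.1967, 0.0283]
ee_rot: [[0.004, -0.055, 0.999], [-0.003, 0.999, 0.055], [-1.0, -0.004, 0.004]]
wrist_force: [0.7, -0.2, -0.6]
gripper_width: 0.71
tcp [ 619.5 -196.7   28.3] jaw 93.1 shift [-0.2  0.1 -3.3] turn -0.001 t 6.0 g 0.71 q [ -3.  36.  -9.   0. -44. -84.] F [ 0.7 -0.2 -0.6]
```

View pics/a3.png

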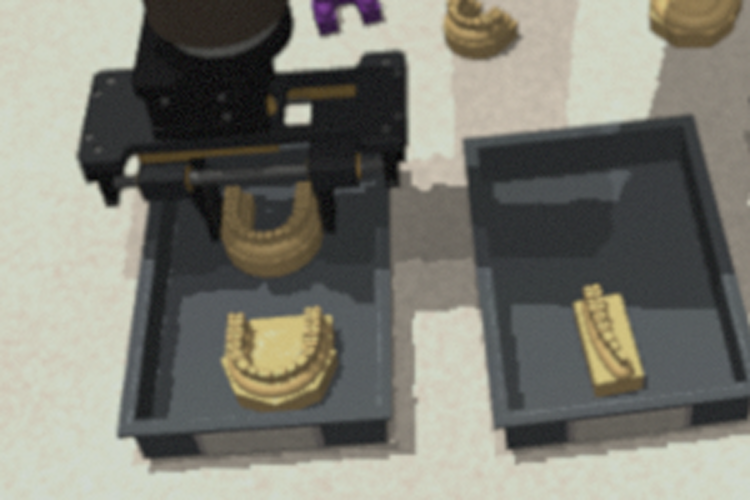

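The adult lower is centred in the empty half (crop (272,230)), clear of the upper. I'm lowering the last 3 mm, opening partway and backing up.

```bash
python3 -m creep '[[0.3,0,0,-1.5,0],[0.3,0,0,-3,0],[0.3,0,0,-3.5,0],[0.3,0,0,-3.5,0],[0.88,0,0,-3.5,0],[0.88,0,0,-3.5,0],[0.88,0,0,-3.5,0],[0.88,0,0,-3.5,0]]'
python3 go.py 619.3 -196.6 25 93.05
python3 -m creep '[[0.88,0,0,5,0],[0.88,0,0,20,0],[0.88,0,0,40,0],[0.88,0,0,65,0],[0.88,-20,10,90,0],[0.88,-45,25,95,0],[0.88,-80,50,95,0],[0.88,-110,75,95,0]]'
python3 - <<'E'
from h import *
p=capture("scene"); cv2.imwrite("pics/a4.png",cv2.resize(p["image"][220:420,100:400],(750,500),interpolation=cv2.INTER_CUBIC))
E
python3 go.py 440 -62 21 53
```

```text
time_s: 6.85
tcp_pos: [0.6199, -0.1967, 0.0252]
ee_rot: [[0.005, -0.055, 0.998], [-0.003, 0.998, 0.055], [-1.0, -0.004, 0.004]]
wrist_force: [0.3, 0.9, 1.3]
gripper_width: 0.869
tcp [ 619.9 -196.7   25.2] jaw 93.1 shift [-0.6  0.1 -0.2] turn -0.002 t 6.85 g 0.869 q [ -3.  36. -10.   0. -44. -84.] F [0.3 0.9 1.3]
time_s: 7.65
tcp_pos: [0.5089, -0.1213, 0.1219]
ee_rot: [[0.007, -0.054, 0.999], [-0.003, 0.999, 0.054], [-1.0, -0.004, 0.007]]
wrist_force: [0.3, 1.0, 0.4]
gripper_width: 0.881
tcp [ 502.8 -119.   121.1] jaw 93.1 shift [ -62.8   57.  -100.1] turn -0.7 t 7.7 g 0.879 q [  5.  19. -24.   0. -47. -92.] F [-6.7  2.6 -1.8]
```

View pics/a4.png

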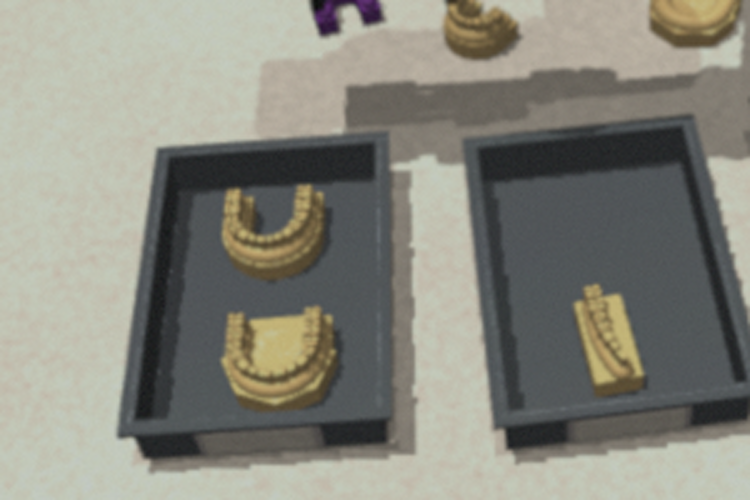

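The adult lower stands in the pan at crop (272,230). Next is the child's lower: grasp point (440, -62), jaw 53°.

```bash
python3 -m creep '[[0.88,-15,12,0,-0.13],[0.88,-30,25,-5,-0.26],[0.88,-45,40,-10,-0.39],[0.88,-55,50,-15,-0.52],[0.88,-63,57,-25,-0.65],[0.88,-63,57,-40,-0.7],[0.88,-63,57,-55,-0.7],[0.88,-63,57,-60,-0.7]]'
python3 - <<'E'
from h import *
p=capture("scene"); cv2.imwrite("pics/c1.png",cv2.resize(p["image"][100:300,150:450],(750,500),interpolation=cv2.INTER_CUBIC))
E
python3 go.py 439.7 -62.4 21 53
```

```text
time_s: 8.5
tcp_pos: [0.4397, -0.062, 0.0611]
ee_rot: [[-0.001, 0.602, 0.799], [-0.002, 0.799, -0.602], [-1.0, -0.002, 0.0]]
wrist_force: [-1.2, 0.4, -0.1]
gripper_width: 0.885
tcp [439.6 -62.   60.8] jaw 53.0 shift [  0.1  -0.4 -39.8] turn -0.0 t 8.55 g 0.876 q [  13.   18.  -38.    0.  -34. -140.] F [ 0.2  0.7 -0.6]
```

View pics/c1.png

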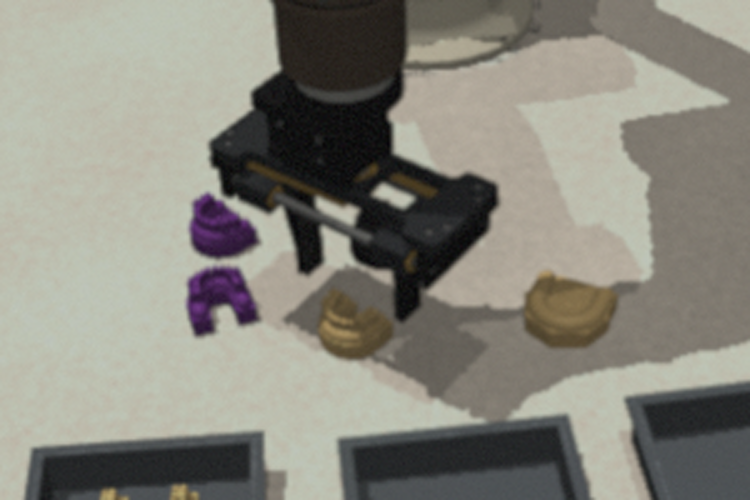

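The fingers are lined up over the heel half of the buff child's lower (crop (355,322)). It is the buff one, not the purple pair at (220,230)/(222,298), and the toothless model at (568,310) is clear. Descend and grip.

```bash
python3 -m creep '[[0.88,0,0,-12,0],[0.88,0,0,-25,0],[0.88,0,0,-35,0],[0.88,0,0,-39.5,0],[0.88,0,0,-39.5,0],[0.3,0,0,-39.5,0],[0.2,0,0,-39.5,0],[0.2,0,0,-39.5,0]]'
python3 -m creep '[[0.2,0,0,0,0],[0.2,0,0,0,0],[0.2,0,0,0,0],[0.2,0,0,10,0],[0.2,0,0,25,0],[0.2,0,0,45,0],[0.2,0,0,70,0],[0.2,0,0,80,0]]'
python3 - <<'E'
from h import *
p=capture("scene"); cv2.imwrite("pics/c2.png",cv2.resize(p["image"][100:300,150:450],(750,500),interpolation=cv2.INTER_CUBIC))
E
python3 go.py 587.1 195.5 25 96.7
```

```text
time_s: 9.35
tcp_pos: [0.4399, -0.062, 0.0217]
ee_rot: [[-0.0, 0.602, 0.799], [-0.001, 0.799, -0.602], [-1.0, -0.001, 0.001]]
wrist_force: [0.1, -0.4, -0.3]
gripper_width: 0.688
time_s: 10.15
tcp_pos: [0.4411, -0.0618, 0.1041]
ee_rot: [[0.004, 0.601, 0.799], [-0.001, 0.799, -0.601], [-1.0, 0.002, 0.004]]
wrist_force: [-0.0, 0.9, -0.4]
gripper_width: 0.551
tcp [441.5 -61.7 104.7] jaw 53.0 shift [145.6 257.2 -79.7] turn 0.762 t 10.2 g 0.549 q [  13.   14.  -35.    0.  -41. -140.] F [-0.4 -0.4  1.4]
```

View pics/c2.png

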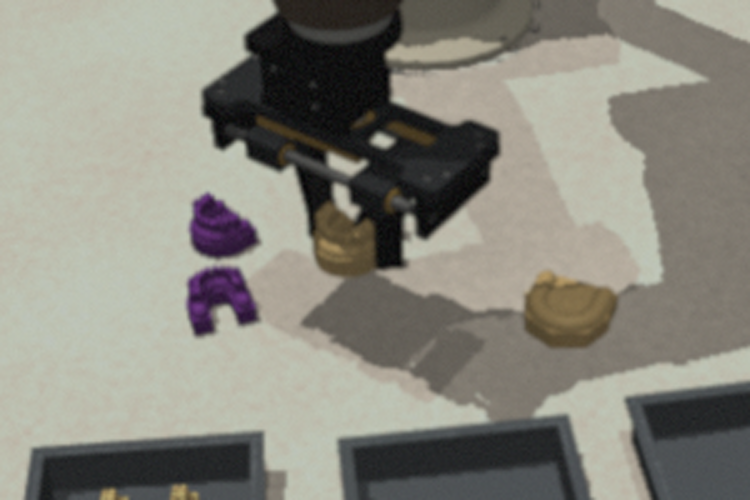

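The child's lower is held at a width of 47.9 mm, which matches its 48. Moving it to the child pan.

```bash
python3 -m creep '[[0.2,15,25,3,0.1],[0.2,35,60,3,0.2],[0.2,55,95,3,0.3],[0.2,77,135,3,0.42],[0.2,98,173,3,0.54],[0.2,118,210,3,0.66],[0.2,136,240,3,0.762],[0.2,145.5,257,3,0.762]]'
python3 go.py 587.1 195.5 25 96.7
```

```text
time_s: 11.0
tcp_pos: [0.5878, 0.1977, 0.1062]
ee_rot: [[0.004, -0.12, 0.993], [0.003, 0.993, 0.12], [-1.0, 0.003, 0.004]]
wrist_force: [0.3, -1.1, -1.5]
gripper_width: 0.552
tcp [587.8 197.7 106.2] jaw 96.9 shift [ -0.7  -2.2 -81.2] turn -0.003 t 11.0 g 0.552 q [  34.   28.  -10.   -0.  -51. -117.] F [ 0.3 -1.1 -1.5]
```

```bash
python3 -m creep '[[0.2,-1,-2,-15,0],[0.2,-1,-2,-35,0],[0.2,-1,-2,-52,0],[0.2,-1,-2,-64,0],[0.2,-1,-2,-71,0],[0.2,-1,-2,-75,0],[0.2,-1,-2,-77,0],[0.2,-1,-2,-77,0]]'
python3 go.py 587.1 195.5 25 96.7
python3 - <<'E'
from h import *
p=capture("scene"); cv2.imwrite("pics/c3.png",cv2.resize(p["image"][200:400,300:600],(750,500),interpolation=cv2.INTER_CUBIC))
E
```

```text
time_s: 11.8
tcp_pos: [0.587, 0.1958, 0.0295]
ee_rot: [[0.004, -0.12, 0.993], [0.003, 0.993, 0.12], [-1.0, 0.003, 0.004]]
wrist_force: [-0.3, 0.4, -1.4]
gripper_width: 0.547
tcp [587.  195.8  29.5] jaw 96.9 shift [ 0.1 -0.3 -4.5] turn -0.003 t 11.8 g 0.547 q [  33.   34.  -14.   -0.  -42. -116.] F [-0.3  0.4 -1.4]
```

View pics/c3.png

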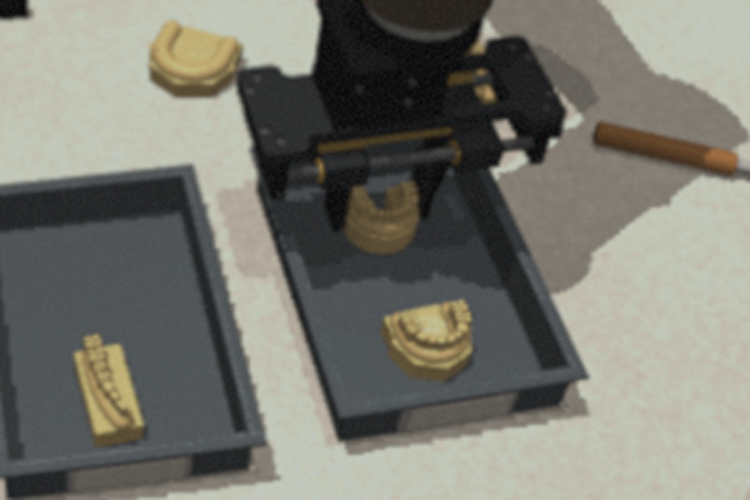

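The child's lower sits centred over the empty half (crop (382,220)). Lower, release, retreat.

```bash
python3 -m creep '[[0.2,0,0,-2,0],[0.2,0,0,-4,0],[0.2,0,0,-4.7,0],[0.2,0,0,-4.7,0],[0.75,0,0,-4.7,0],[0.75,0,0,-4.7,0],[0.75,0,0,-4.7,0],[0.75,0,0,-4.7,0]]'
python3 -m creep '[[0.75,0,0,5,0],[0.75,0,0,20,0],[0.75,0,0,40,0],[0.75,0,0,65,0],[0.7,-20,10,85,0],[0.7,-50,30,90,0],[0.7,-85,60,90,-0.02],[0.7,-126,93,90,-0.047]]'
python3 - <<'E'
from h import *
p=capture("scene"); cv2.imwrite("pics/c4.png",cv2.resize(p["image"][180:380,300:600],(750,500),interpolation=cv2.INTER_CUBIC))
E
python3 go.py 460.5 288.5 21 94.2
```

```text
time_s: 12.65
tcp_pos: [0.5872, 0.1959, 0.0251]
ee_rot: [[0.005, -0.12, 0.993], [0.004, 0.993, 0.12], [-1.0, 0.003, 0.005]]
wrist_force: [-0.7, 0.3, 0.1]
gripper_width: 0.743
time_s: 13.45
tcp_pos: [0.4627, 0.2879, 0.116]
ee_rot: [[0.006, -0.07, 0.998], [0.005, 0.998, 0.07], [-1.0, 0.004, 0.007]]
wrist_force: [-0.3, 2.0, 0.4]
gripper_width: 0.699
tcp [457.7 291.2 115.8] jaw 94.3 shift [  2.8  -2.7 -94.8] turn -0.002 t 13.5 g 0.708 q [  50.   21.  -21.   -0.  -47. -135.] F [-4.3 -0.5 -2. ]
```

View pics/c4.png

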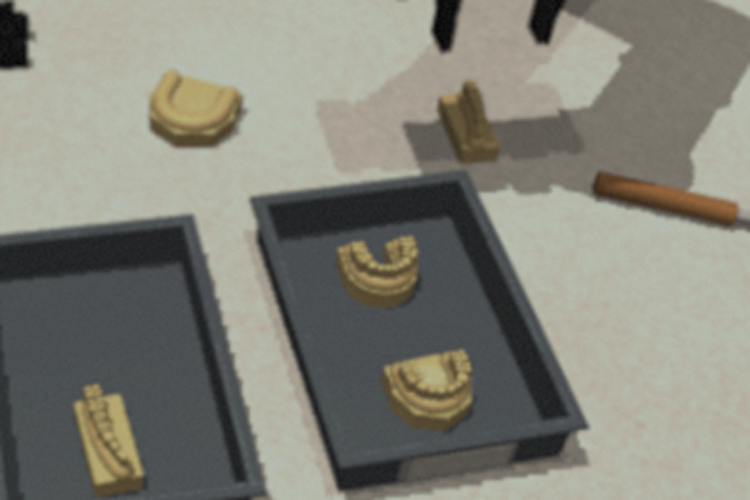

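The child's lower stands in its pan at crop (380,270). Now the side lower at crop (470,128).

```bash
python3 -m creep '[[0.7,3,-2.7,-15,0],[0.7,3,-2.7,-35,0],[0.7,3,-2.7,-55,0],[0.7,3,-2.7,-62,0],[0.7,3,-2.7,-65,0],[0.7,3,-2.7,-65,0],[0.7,3,-2.7,-65,0],[0.7,3,-2.7,-65,0]]'
python3 - <<'E'
from h import *
p=capture("scene"); cv2.imwrite("pics/s1.png",cv2.resize(p["image"][130:290,370:610],(750,500),interpolation=cv2.INTER_CUBIC))
E
python3 go.py 460.5 288.5 21 94.2
```

```text
time_s: 14.3
tcp_pos: [0.4612, 0.2889, 0.0517]
ee_rot: [[0.005, -0.075, 0.997], [0.006, 0.997, 0.075], [-1.0, 0.006, 0.006]]
wrist_force: [-0.7, -1.2, 0.8]
gripper_width: 0.698
tcp [461.1 288.8  51.6] jaw 94.3 shift [ -0.6  -0.3 -30.6] turn -0.002 t 14.35 g 0.699 q [  49.   26.  -24.   -0.  -39. -135.] F [-0.3  0.1 -0. ]
```

View pics/s1.png

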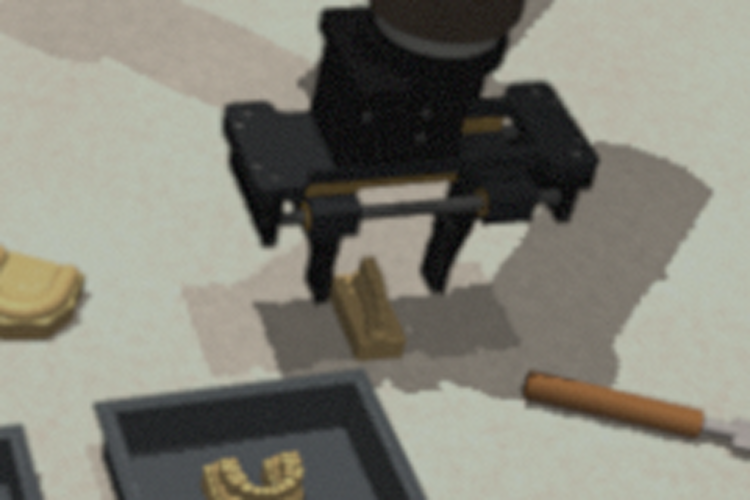

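The jaws straddle the side block (crop (370,310)); the slight offset to the right is parallax from height. Descend and grip.

```bash
python3 -m creep '[[0.7,-0.6,0,-12,0],[0.7,-0.6,0,-24,0],[0.7,-0.6,0,-30.5,0],[0.7,-0.6,0,-30.5,0],[0.3,-0.6,0,-30.5,0],[0.1,-0.6,0,-30.5,0],[0.1,-0.6,0,-30.5,0],[0.1,-0.6,0,-30.5,0]]'
python3 -m creep '[[0.1,0,0,0,0],[0.1,0,0,0,0],[0.1,0,0,0,0],[0.1,0,0,10,0],[0.1,0,0,25,0],[0.1,0,0,45,0],[0.1,0,0,70,0],[0.1,0,0,80,0]]'
python3 - <<'E'
from h import *
p=capture("scene"); cv2.imwrite("pics/s2.png",cv2.resize(p["image"][130:290,370:610],(750,500),interpolation=cv2.INTER_CUBIC))
E
python3 go.py 628.4 6.0 25 95.5
```

```text
time_s: 15.15
tcp_pos: [0.4606, 0.2888, 0.0211]
ee_rot: [[0.005, -0.075, 0.997], [0.006, 0.997, 0.075], [-1.0, 0.006, 0.006]]
wrist_force: [-0.1, -0.2, 0.6]
gripper_width: 0.424
time_s: 15.95
tcp_pos: [0.4615, 0.2897, 0.104]
ee_rot: [[0.009, -0.075, 0.997], [0.01, 0.997, 0.075], [-1.0, 0.009, 0.009]]
wrist_force: [-0.1, 0.4, -1.1]
gripper_width: 0.314
tcp [461.8 290.  104.5] jaw 94.3 shift [ 166.6 -284.   -79.5] turn 0.02 t 16.0 g 0.318 q [  49.   22.  -22.    0.  -45. -135.] F [ 0.5 -0.5 -0.5]
```

View pics/s2.png

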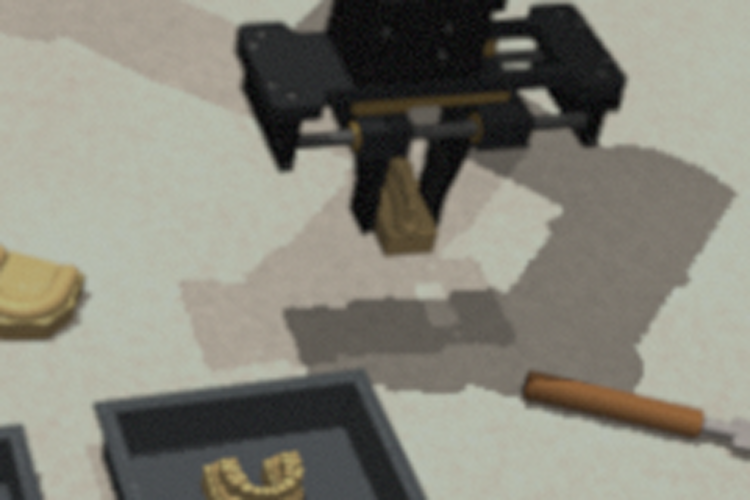

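Held at 27.5 mm. Carrying it to the side pan.

```bash
python3 -m creep '[[0.1,12,-20,0,0],[0.1,33,-57,0,0],[0.1,56,-95,0,0],[0.1,80,-136,0,0.01],[0.1,104,-177,0,0.01],[0.1,127,-217,0,0.02],[0.1,150,-255,0,0.02],[0.1,166,-283,0,0.02]]'
python3 -m creep '[[0.1,0,0,0,0],[0.1,0,0,0,0],[0.1,0,0,0,0],[0.1,0,0,-10,0],[0.1,0,0,-20,0],[0.1,0,0,-30,0],[0.1,0,0,-35,0],[0.1,0,0,-35,0]]'
python3 go.py 628.4 6.0 25 95.5
```

```text
time_s: 16.8
tcp_pos: [0.6282, 0.0044, 0.1034]
ee_rot: [[0.008, -0.093, 0.996], [0.01, 0.996, 0.093], [-1.0, 0.01, 0.009]]
wrist_force: [0.9, 0.6, -0.7]
gripper_width: 0.319
time_s: 17.6
tcp_pos: [0.6274, 0.0045, 0.0669]
ee_rot: [[0.005, -0.094, 0.996], [0.01, 0.996, 0.094], [-1.0, 0.009, 0.006]]
wrist_force: [0.2, -0.0, -1.3]
gripper_width: 0.319
tcp [627.4   4.5  66.9] jaw 95.4 shift [  1.    1.5 -41.9] turn 0.002 t 17.6 g 0.319 q [ 15.  32. -11.  -1. -47. -99.] F [ 0.2 -0.  -1.3]
```

```bash
python3 -m creep '[[0.1,1,1.5,-10,0],[0.1,1,1.5,-22,0],[0.1,1,1.5,-31,0],[0.1,1,1.5,-36,0],[0.1,1,1.5,-38,0],[0.1,1,1.5,-38,0],[0.1,1,1.5,-38,0],[0.1,1,1.5,-38,0]]'
python3 - <<'E'
from h import *
p=capture("scene"); cv2.imwrite("pics/s3.png",cv2.resize(p["image"][220:420,200:500],(750,500),interpolation=cv2.INTER_CUBIC))
E
python3 go.py 628.4 6.0 25 95.5
```

```text
time_s: 18.4
tcp_pos: [0.6287, 0.006, 0.0294]
ee_rot: [[0.006, -0.094, 0.996], [0.01, 0.996, 0.094], [-1.0, 0.009, 0.007]]
wrist_force: [0.5, 1.0, -0.2]
gripper_width: 0.32
tcp [628.7   6.   29.4] jaw 95.4 shift [-0.3 -0.  -4.4] turn 0.002 t 18.45 g 0.321 q [ 15.  34. -12.  -1. -43. -99.] F [ 0.1 -0.2 -1.4]
```

View pics/s3.png

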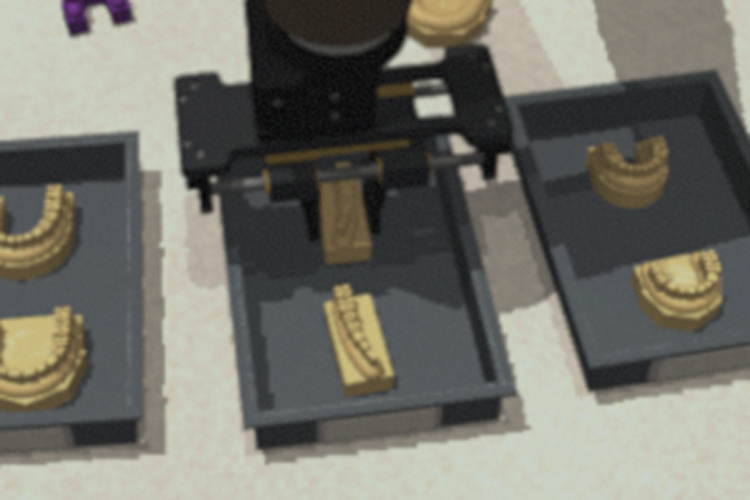

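The side lower is centred in its half, clear of the upper at crop (360,340). Lower, release and retreat.

```bash
python3 -m creep '[[0.1,0,0,-2,0],[0.1,0,0,-4,0],[0.1,0,0,-5,0],[0.1,0,0,-5,0],[0.55,0,0,-5,0],[0.55,0,0,-5,0],[0.55,0,0,-5,0],[0.55,0,0,-5,0]]'
python3 -m creep '[[0.55,0,0,5,0],[0.55,0,0,20,0],[0.55,0,0,40,0],[0.55,0,0,70,0],[0.55,-10,0,100,0],[0.55,-30,0,140,0],[0.55,-65,0,170,0],[0.55,-100,0,190,0]]'
python3 -m creep '[[0.55,-40,0,15,0],[0.55,-80,0,30,0],[0.55,-120,0,45,0],[0.55,-150,0,50,0],[0.55,-170,0,50,0],[0.55,-170,0,50,0],[0.55,-170,0,50,0],[0.55,-170,0,50,0]]'
python3 - <<'E'
from meas import *
for n in ("scene","top"):
    p=capture(n); cv2.imwrite(f"pics/f_{n}.png",p["image"])
    W=cloud(p); w=W.reshape(-1,3)
    for k,c,o,th in [("adult",(.631,-.196),(678.2,-193.5),3.05),("child",(.598,.197),(644.7,202.3),6.7),("side",(.628,.006),(675.2,10.5),5.5)]:
        m=(np.abs(w[:,0]-c[0])<.04)&(np.abs(w[:,1]-c[1])<.045)&(w[:,2]>.012)&(w[:,2]<.045)
        q=w[m]; (cc,sz,a),N=rep(q)
        d=np.array(cc)-o; t=np.radians(th); print(n,k,cc,sz,a,N,"in pan",np.round([d[0]*np.cos(t)+d[1]*np.sin(t),-d[0]*np.sin(t)+d[1]*np.cos(t)],1),"top z",np.round(np.percentile(q[:,2],[95,98]),4))
print(sense()["tcp_pos"],sense()["time_s"])
E
```

```text
time_s: 19.25
tcp_pos: [0.6288, 0.0061, 0.0245]
ee_rot: [[0.006, -0.094, 0.996], [0.01, 0.996, 0.094], [-1.0, 0.009, 0.007]]
wrist_force: [0.6, -0.3, -0.2]
gripper_width: 0.528
time_s: 20.05
tcp_pos: [0.5287, 0.0061, 0.2173]
ee_rot: [[0.01, -0.094, 0.996], [0.011, 0.996, 0.094], [-1.0, 0.01, 0.011]]
wrist_force: [0.0, 0.2, 0.8]
gripper_width: 0.549
time_s: 20.85
tcp_pos: [0.3595, 0.0062, 0.2674]
ee_rot: [[0.011, -0.094, 0.996], [0.011, 0.996, 0.094], [-1.0, 0.01, 0.012]]
wrist_force: [-0.3, 0.6, 1.3]
gripper_width: 0.55
scene adult [ 631.5 -196.6] [56.6 63. ] 4.2 856 in pan [-46.8  -0.6] top z [0.0366 0.0375]
scene child [597.9 196.1] [42.3 49. ] 2.1 560 in pan [-47.2  -0.7] top z [0.0367 0.0375]
scene side [627.6   6.3] [61.5 28.2] 5.1 590 in pan [-47.8   0.4] top z [0.0363 0.0371]
top adult [ 631.9 -195.9] [55.8 63.8] 2.3 585 in pan [-46.4   0.1] top z [0.0376 0.0388]
top child [599.1 196.4] [42.3 47.5] 4.8 370 in pan [-46.   -0.5] top z [0.0375 0.0385]
top side [628.9   6.3] [59.1 28. ] 5.2 422 in pan [-46.5   0.3] top z [0.0367 0.0384]
[0.35942479 0.00619407 0.26706716] 20.95
```

View pics/f_scene.png

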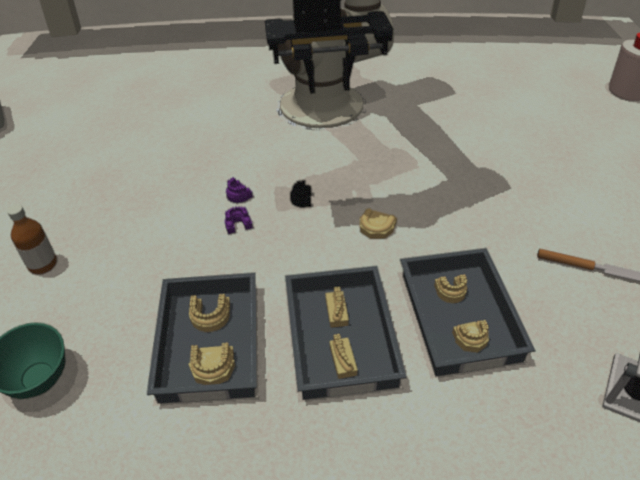

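View pics/f_top.png

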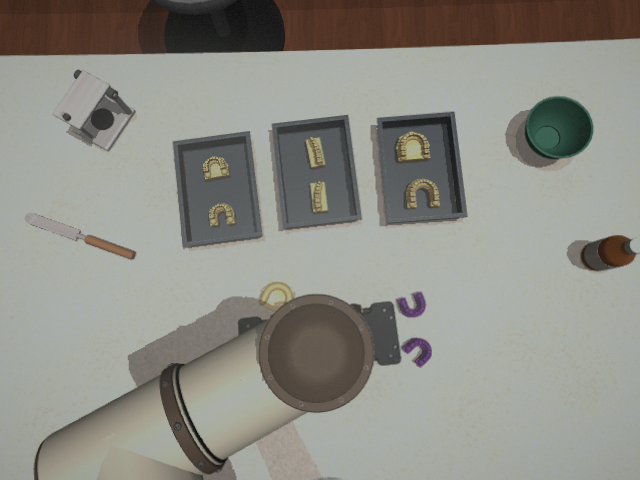

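The pictures show all three lowers standing in the empty halves: scene (209,312), (338,307) and (452,287). All are within 1 mm of the middles and within about 5° of the pan lines, and the arm is clear. The uppers and the toothless model at (378,222) have not moved.

```bash
python3 -c "
from station import *
print(finish_job())"
```

```text
the job is handed in; nothing more can be done
None
```

All three lower models are standing teeth up in the empty half of the matching pan. I handed the job in at about 21 s of the 77 s allowed, and it reports no verdict.

For the child's case I took the buff lower, not the purple or black look-alikes. I gripped each model across its base and let go only once it was on or just above the pan floor.

Last checks, measured from both cameras:

| Lower model | Off the middle of the empty half | Yaw measured (scene / top) | Pan yaw |
|---|---|---|---|
| Adult | about 1 mm or less | 4.2° / 2.3° | 3° |
| Child's | about 1 mm or less | 2.1° / 4.8° | 6.7° |
| One-sided | about 1 mm or less | 5.1° / 5.2° | 5.5° |

- **Disagreement:** the two views differ by up to 2.7° on yaw, which is still well inside the 15° limit.
- **Height:** the tops of the lowers read about 37–39 mm, against 35 mm expected for a model standing on the pan floor. The same models read 33–35 mm on the bench against a true 32 mm, so the camera reads 2–3 mm high and they fit standing flat.
- **Left in place:** the uppers and the toothless model look unmoved in the pictures, though I did not measure them again. The arm ended clear of everything.

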